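Set the rotary stage to its datum and zero the readout

ROBOT

A 6-joint arm with a two-finger parallel gripper is mounted at the origin on the work surface. World frame = base frame: x ahead of the robot, y to its left, z up, the work surface at z = 0. Lengths are in m, angles in rad, forces in N, time in s.
With the tool pointing down it reaches from about 0.3 to 0.775 m from the base axis. Payload 14.6 kg.
Tool frame: the origin (TCP) lies at the very end of the fingers, on their centre line; the grasp point (between the pads) lies 19 mm behind it; z points along the fingers, x is the direction in which the jaws open and shut, and the axes are right-handed (so a half turn about z gives the same grasp; the last joint's range is limited). The gripper opens to 94 mm and grips with 3 to 60 N. Pads are 16 mm wide; open, the fingers measure 119 mm over their backs; the gripper's body (75 mm by 177 mm) begins 78 mm behind the grasp point.
Start: joints at [1.262, 0.3, 1.521, -0, 1.321, -0.067], TCP at [0.132, 0.534, 0.185] pointing down, gripper open.
Joint ranges: [-3.03, 3.03], [-0.79, 2.21], [0.23, 2.52], [-1.04, 4.18], [0, 3.07], [-2.55, 2.55]. Speed limits (rad/s): [2.22, 2.22, 2.57, 3.14, 3.14, 3.14].

INTERFACE

Orientations are given as a unit quaternion [w, x, y, z].
In Python, from plant import read_state, camera, close_job gives the robot as it stands.
- The arm moves only by the tool step_arm, never from a script. Its argument "deltas" is a list of rows, each an object of numbers: "dx", "dy", "dz": the shift along the tool's x, y, z in mm; "rx", "ry", "rz": the turn, a rotation vector about the tool's x, y, z in rad; "grip": the gripper command: -1 is shut, 1 is fully open, values between are in proportion. A call has 1 to 5 rows; each row is the pose to reach, as a shift and turn from the pose measured when the call began, along the tool's axes at that moment; what a row does not reach only later rows make up. A row lasts 1/8 s, in which the tool goes at most 62.5 mm and 10.7 degrees, less where a joint would pass 70% of its speed; a pose out of reach is approached as far as the arm can. A call with a gripper value outside its range is refused whole. The fingers move at their own pace and stop on an object; "grip_force" is the grip in N (left out, the last holds). Time passes only in rows, so rows that repeat a pose let the fingers close. It gives the time, the measured TCP pose, the force and the opening at its end, in the units of the state.
- read_state(): the state, without advancing time (a new reading comes with each control period).
- camera(name): name is "scene" or "top"; returns a dict with "color" (384x512x3 uint8, red, green, blue), "K" (3x3 intrinsics, pixels), "cam_to_world" (4x4, takes a point from camera to world coordinates). Camera axes: x right, y up, looking along -z (the intrinsics and any distortion apply to the point x, -y, -z); pixel columns grow to the right and rows downward; lengths in m; the calibration is good to about 2 mm. A picture is of the moment at which its call begins. There is no depth.
- close_job(): hands the job in, once; it reports no verdict.
The state is a dict: "time": time; "joints": joint angles; "qvel": joint speeds; "joint_torque": joint torques, N m; "tool_pos": TCP position; "orientation": TCP orientation; "contact_force": force on the tool from outside, world axes, zero at the start; "moment": the same for the moment, N m; "finger_gap": finger opening in m.
Only numpy, scipy, OpenCV 4.12 (cv2) and the standard library are available. Lean on these libraries where they do the work, as an engineer would, in place of code of your own. Each camera call takes 0.05 s, during which the arm holds its last target.

TASK

Turn the round specimen stage by its rim (the studs are there to push on) until the long engraved line on the disc faces the fixed pointer, leaving the glass dish sitting in the middle of the disc. Then, with the line still on the pointer, press the button on the angle readout box fully down and let it spring back up; do not press it before. Leave everything else on the bench where it is.

Things in the scene. Friction and masses are not known exactly. Their poses are not given: they have to be found in the camera images.
- stage: Fixed dark steel base of the rotary stage, 230 x 200 mm and 20 mm thick, on the bench. Origin on the disc's turning axis at bench height; z up; its x axis points from the disc's axis to the pointer. The base plate reaches from x = -103 to +127 mm and 100 mm either side in y.
- disc (a joint): Angle (rad) of the disc's long engraved line about the vertical axis, anticlockwise seen from above, from the pointer direction (stage x): 0 or any multiple of 2 pi means the line faces the pointer. Starts between 0.7 and 5.58. Turns both ways without stops and stays where it is left: bearing friction 0.06 N m (about 1 N at a stud), hardly any run-on.
- mark (a point): Point on the long engraved line, 76 mm from the disc's axis, on its top face (60 mm above the bench); turns with the disc. The line is black, 3 mm wide, from 38 to 78 mm from the axis; the other graduations, every 10 degrees, are short (7 mm) and thin.
- disc_center (a point): Centre of the top face of the aluminium disc (160 mm across, 15 mm thick), on its axis, 60 mm above the bench. Five upright steel studs, 12 mm across, stand on the disc 70 mm from the axis, tops 80 mm above the bench (20 mm above the disc), at 36, 108, 180, 252 and 324 degrees anticlockwise from the long engraved line, seen from above.
- pointer (a point): Tip of the fixed bright steel pointer, a level cone 34 mm long and 17 mm thick on a black block at the rim; the tip is 84 mm from the disc's axis and 49 mm above the bench. Pointer and block are no higher than 58 mm, so they lie below the disc's top face.
- zero_button (a joint): Travel of the readout's push button in m: 0 is up, 0.006 fully down. It takes about 5 N to hold it fully down and it springs back up.
- zero_button_top (a point): Centre of the top of the push button when up: a black round button 28 mm across in a steel collar, pressed straight down. It stands on the readout box.
- readout: Fixed grey angle readout box, 130 x 110 x 55 mm, with a black display window and one push button on its top (button centre 25 mm to the box's -x side of the middle). Origin under its centre. It stands to the left or right of the stage.
- lamp_box: Fixed grey lamp control box of the same size, 130 x 110 x 55 mm, with a black knob 42 mm across and 20 mm high and vent slots on top: not used. It stands on the other side of the stage. Origin under its centre.
- dish: Loose open glass dish, 56 mm across and 14 mm high, about 40 g, standing near the middle of the disc with a brass-coloured specimen in it. Origin at the centre of its underside. It rides round with the disc and must stay there.
- stub: Loose brass specimen stub, 18 mm across and 12 mm high, standing on the near right corner of the stage base (top 32 mm above the bench). Leave alone.
- jar: Loose amber jar, 48 mm across and 60 mm high, far left. Origin under its centre. Leave alone.
- objective: Loose steel microscope objective standing upright, 38 mm across and 54 mm high, near left. Leave alone.
- slide_box: Loose grey slide box, 90 x 85 x 34 mm, near right. Leave alone.
- mouse: Loose black computer mouse, 100 x 60 x 26 mm, beyond the stage, left of the keyboard. Leave alone.
- tweezers: Loose steel tweezers lying flat, 115 mm long and 8 mm high, far right. Leave alone.
Not all that is in view belongs to the job. There is more than one size of the dish; the job needs the smaller. What is shaped like the readout but purple is not meant.

How it is judged:
By the outcome, as a careful person would: the job done as asked, in the order asked, and still so for the second after the job is handed in, with the robot touching nothing.
It also fails if it takes over 51 s, if anything falls off the work surface, if the arm or the gripper's body presses on something with over 40 N, if the wrist force passes 120 N, or if a joint passes its speed limit or range.

## Working session

There is one attempt and no reset: what is moved stays moved. The work goes in short steps, Python scripts to look and compute and a tool call to move; the robot and the scene stay as the last step left them, time stands still between calls to the robot, and variables do not carry over. Pictures are saved under pics/ and viewed, and the job is handed in when it is done.

Besides the shell and the picture viewer there is one more tool, called after "Emit:" as name(argument=value, ...), one argument or row to a line, values as JSON. step_arm: Moves the arm, as the interface text tells. Its arguments: {"type":"object","properties":{"deltas":{"type":"array"},"grip_force":{"type":"number"}},"required":["deltas"]}

```bash
ls; mkdir -p pics; python3 - <<'E'
from plant import read_state, camera
import cv2, numpy as np, pickle
print(read_state())
for n in ("scene","top"):
    c=camera(n); pickle.dump(c,open(f"{n}0.pkl","wb"))
    print(n,{k:(v.tolist() if k!="color" else v.shape) for k,v in c.items()})
    im=cv2.cvtColor(c["color"],cv2.COLOR_RGB2BGR)
    cv2.imwrite(f"pics/{n}0.png",cv2.resize(im,(800,600),interpolation=cv2.INTER_CUBIC))
E
```

```text
pics
{'time': 0.0, 'joints': array([ 1.26239308e+00,  3.00433201e-01,  1.52162119e+00,  1.25039676e-05,
        1.32067017e+00, -6.65908428e-02]), 'qvel': array([ 0.00010558, -0.0003111 ,  0.00132296, -0.000773  ,  0.00170075,
       -0.00112305]), 'joint_torque': array([ 2.04812983e-03, -5.31811059e+01, -3.52730048e+01,  7.09532993e-02,
        2.44644616e-02, -1.25809993e-04]), 'tool_pos': array([0.13160944, 0.53371828, 0.18429016]), 'orientation': array([ 3.13575252e-04,  7.87231003e-01,  6.16657951e-01, -4.71181758e-04]), 'contact_force': array([-0.04073253,  0.33376247, -0.26624557]), 'moment': array([ 0.03427498, -0.02268548,  0.02093803]), 'finger_gap': 0.09380023136125931}
scene {'color': (384, 512, 3), 'K': [[361.6846286215143, 0.0, 249.53798428261507], [0.0, 361.6846286215143, 189.4238078759184], [0.0, 0.0, 1.0]], 'cam_to_world': [[-0.33042800847109693, -0.6082205340451735, 0.7217237097280569, 1.2171960374229474], [0.9437975364710962, -0.2064675274562511, 0.25810341000690373, 0.19040303268623054], [-0.007971284019174418, 0.7664456550023008, 0.6422596955742899, 0.6902821339728693], [0.0, 0.0, 0.0, 1.0]]}
top {'color': (384, 512, 3), 'K': [[400.8673129126579, 0.0, 253.3331876920746], [0.0, 400.8673129126579, 198.31962418918786], [0.0, 0.0, 1.0]], 'cam_to_world': [[0.012369603544217636, 0.9973957275134754, -0.07105459623433195, 0.4665315781928655], [-0.9996449641658818, 0.014012009591339995, 0.022662947844555803, -0.033460267498883645], [0.023599545036964917, 0.07074903762650951, 0.9972149392929144, 1.3164081844811932], [0.0, 0.0, 0.0, 1.0]]}
```

View pics/scene0.png

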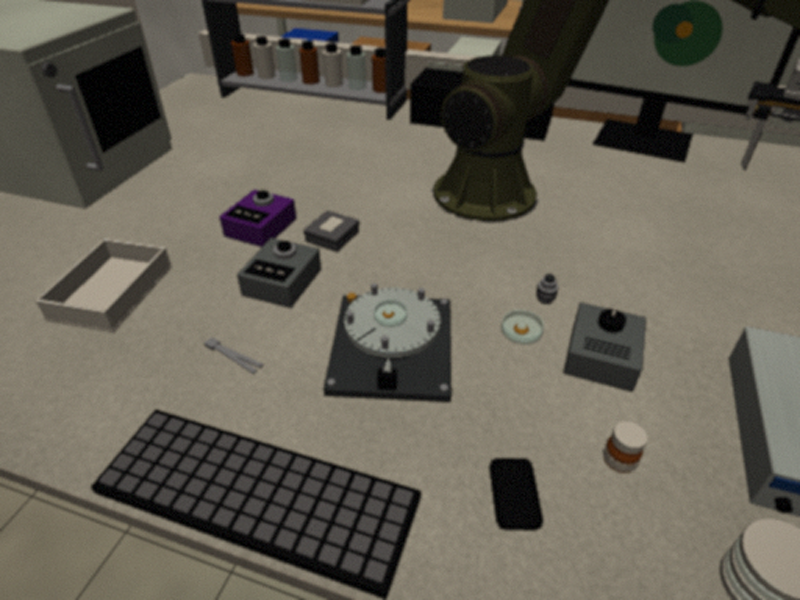

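View pics/top0.png

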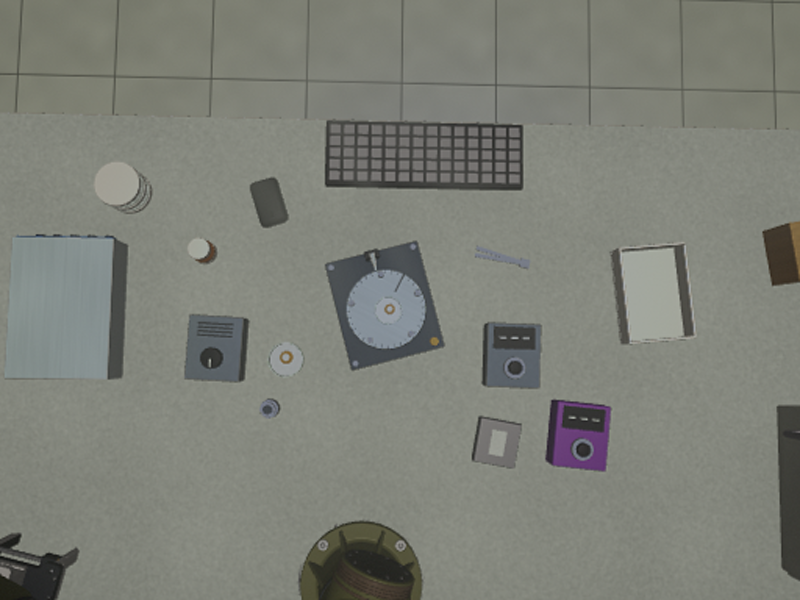

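```bash
cat > h.py <<'E'
import numpy as np, cv2, pickle
def ray(c,uv):
    K,T=np.array(c["K"]),np.array(c["cam_to_world"])
    d=np.linalg.inv(K)@[uv[0],uv[1],1.]; d=T[:3,:3]@(d*[1,-1,-1]); return T[:3,3],d
def onz(c,uv,z):
    o,d=ray(c,uv); return o+d*(z-o[2])/d[2]
def proj(c,p):
    T=np.array(c["cam_to_world"]);K=np.array(c["K"]); q=T[:3,:3].T@(np.array(p)-T[:3,3]); q=q*[1,-1,-1]; q=K@q; return q[:2]/q[2]
def crop(c,u0,v0,w,h,s,fn):
    im=cv2.cvtColor(c["color"],cv2.COLOR_RGB2BGR)[v0:v0+h,u0:u0+w]
    im=cv2.convertScaleAbs(im,alpha=1.3)
    cv2.imwrite(fn,cv2.resize(im,None,fx=s,fy=s,interpolation=cv2.INTER_CUBIC))
E
python3 - <<'E'
from h import *
t=pickle.load(open("top0.pkl","rb"));s=pickle.load(open("scene0.pkl","rb"))
crop(t,200,145,95,100,6,"pics/tc.png")
crop(s,200,175,100,85,7,"pics/sc.png")
E
```

```text
(no output)
```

View pics/tc.png

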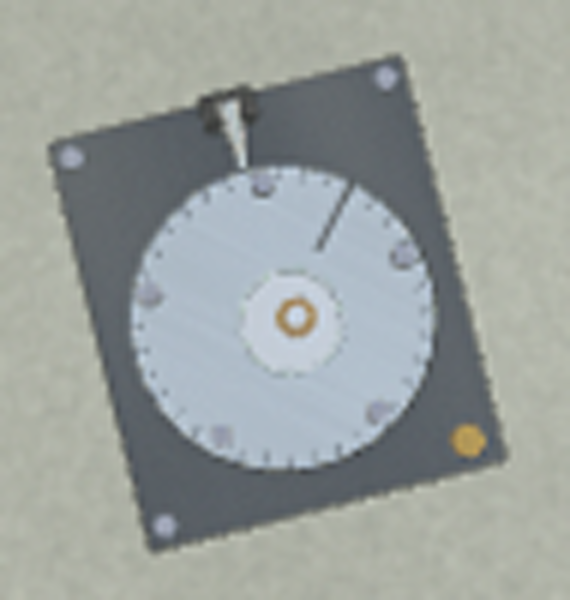

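View pics/sc.png

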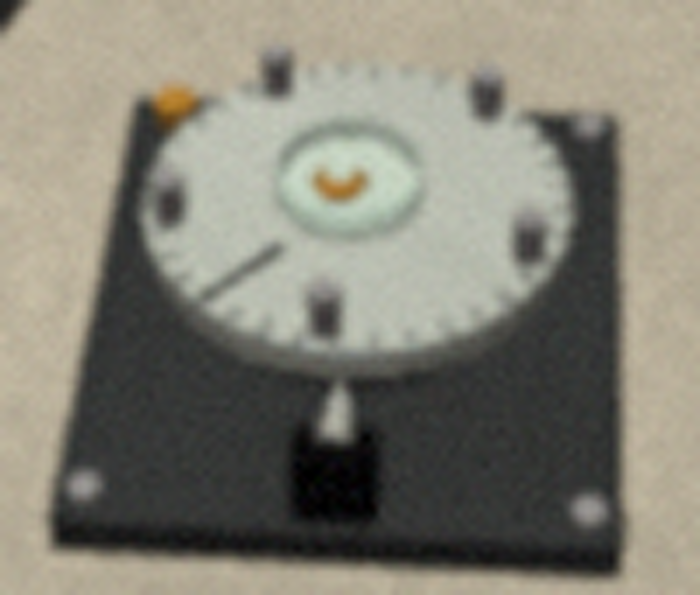

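```bash
cat >> h.py <<'E'
def measure(c,name,ref=None):
    img=c["color"]; g=cv2.cvtColor(img,cv2.COLOR_RGB2GRAY).astype(np.float32)
    guess=np.array([0.46,-0.02,0.06]) if ref is None else np.array(ref)
    return g
def sample(c,g,x,y,z):
    T=np.array(c["cam_to_world"]);K=np.array(c["K"])
    P=np.stack([x,y,np.full_like(x,z)],-1)
    q=(P-T[:3,3])@T[:3,:3]*[1,-1,-1]; q=q@K.T; q=q[...,:2]/q[...,2:]
    return cv2.remap(g,q[...,0].astype(np.float32),q[...,1].astype(np.float32),cv2.INTER_LINEAR)
def circfit(p):
    A=np.c_[2*p[:,0],2*p[:,1],np.ones(len(p))]; s=np.linalg.lstsq(A,(p[:,:2]**2).sum(1),rcond=None)[0]
    return s[:2],np.sqrt(s[2]+s[:2]@s[:2])
def rim(c,ctr,thr_lo=.07,thr_hi=.09,z=.06,n=180):
    """disc rim by strongest drop along radial rays, then circle fit (robust)"""
    g=cv2.cvtColor(c["color"],cv2.COLOR_RGB2GRAY).astype(np.float32)
    th=np.arange(n)*2*np.pi/n; r=np.arange(thr_lo,thr_hi,.0005)
    for k in range(3):
        R,TH=np.meshgrid(r,th); v=sample(c,g,ctr[0]+R*np.cos(TH),ctr[1]+R*np.sin(TH),z)
        d=np.gradient(cv2.GaussianBlur(v,(9,1),0),axis=1); i=d.argmin(1)
        p=np.c_[ctr[0]+r[i]*np.cos(th),ctr[1]+r[i]*np.sin(th)]; ok=-d[np.arange(n),i]>0.4*np.median(-d.min(1))
        cc,rr=circfit(p[ok])
        for _ in range(4):
            e=abs(np.hypot(*(p-cc).T)-rr); ok2=ok&(e<.002); cc,rr=circfit(p[ok2])
        ctr=cc
    return cc,rr,ok2.sum()
def line_angle(c,ctr,guess=None,z=.06,r0=.041,r1=.060):
    g=cv2.cvtColor(c["color"],cv2.COLOR_RGB2GRAY).astype(np.float32)
    th=np.deg2rad(np.arange(0,360,.25)); r=np.arange(r0,r1,.001)
    TH,R=np.meshgrid(th,r); v=sample(c,g,ctr[0]+R*np.cos(TH),ctr[1]+R*np.sin(TH),z)
    m=v.mean(0); m=np.median(m)-m
    if guess is not None:
        m2=np.where(abs((np.rad2deg(th)-guess+180)%360-180)<12,m,-1e9)
    else: m2=m
    k=m2.argmax(); w=np.arange(-20,21); a=np.rad2deg(th)[k]+w*.25; ww=m[(k+w)%len(m)]; ww=np.clip(ww-.2*ww.max(),0,None)
    # fit line per radius -> bearing
    pts=[]
    for j in range(len(r)):
        q=v[j]; q=np.median(q)-q; q=q[(k+w)%len(m)]; q=np.clip(q-.3*q.max(),0,None)
        aj=np.deg2rad((q*a).sum()/q.sum()); pts.append([r[j]*np.cos(aj),r[j]*np.sin(aj)])
    pts=np.array(pts); vx,vy,_,_=cv2.fitLine(pts.astype(np.float32),cv2.DIST_L2,0,.01,.01).ravel()
    d=np.rad2deg(np.arctan2(vy,vx)); 
    if abs((d-a[20]+180)%360-180)>90: d+=180
    return (ww*a).sum()/ww.sum(), d%360
E
python3 - <<'E'
from h import *
t=pickle.load(open("top0.pkl","rb"));s=pickle.load(open("scene0.pkl","rb"))
o=np.array([200,145])
px=lambda a:o+np.array(a)/6
cs=[onz(t,px(a),.02)[:2] for a in [(50,145),(400,57),(505,460),(150,550)]]
print("corners",np.round(cs,4)); 
# far edge mid - near edge mid
far=(cs[0]+cs[1])/2; near=(cs[2]+cs[3])/2
print("dir",np.rad2deg(np.arctan2(*(far-near)[::-1])),"len",np.linalg.norm(far-near))
e=cs[0]-cs[1]; print("dir via y",np.rad2deg(np.arctan2(*e[::-1]))-90, np.rad2deg(np.arctan2(*(cs[3]-cs[2])[::-1]))-90)
g=onz(t,px((283,318)),.06); print(g)
for n,c in (("top",t),("scene",s)):
    cc,r,k=rim(c,g[:2]); print(n,"disc",cc,r,k, "line",line_angle(c,cc))
tip=onz(t,px((243,166)),.049); 
cc,_,_=rim(t,g[:2]); d=tip[:2]-cc; print("pointer",tip,np.rad2deg(np.arctan2(d[1],d[0])),np.hypot(*d))
tip=onz(s,(200+341/7,175+384/7),.049); print("scene tip",tip)
for a in [(262,183),(403,254),(377,410),(221,436),(150,293)]:
    p=onz(t,px(a),.078); d=p[:2]-cc; print("stud",p,np.rad2deg(np.arctan2(d[1],d[0]))%360,np.hypot(*d))
E
```

```text
corners [[ 0.6519  0.0846]
 [ 0.7032 -0.1048]
 [ 0.4846 -0.1636]
 [ 0.434   0.0267]]
dir 14.978608205495116 len 0.22591280199134678
dir via y 15.170078105411264 14.881770737768221
[ 0.55678895 -0.04262245  0.06      ]
top disc [ 0.55846011 -0.04104058] 0.0793351889700629 180 line (np.float64(333.7671532512365), np.float32(334.71957))
scene disc [ 0.56010931 -0.04222931] 0.07964539022951467 130 line (np.float64(332.20031402887525), np.float32(332.50113))
pointer [ 0.63810472 -0.02040155  0.049     ] 14.528000052986032 0.08227534951012624
scene tip [ 0.64193993 -0.01853892  0.049     ]
stud [ 0.62546262 -0.03066862  0.078     ] 8.799518037794282 0.06780054830691379
stud [ 0.58958814 -0.10416316  0.078     ] 296.2495757732056 0.07038049617416062
stud [ 0.50865708 -0.09155509  0.078     ] 225.40635378458384 0.07093700278124761
stud [ 0.49423771 -0.01144372  0.078     ] 155.2574088462361 0.07071414838847938
stud [0.56745961 0.02628125 0.078     ] 82.38590673268715 0.06792068824077742
```

```bash
cat >> h.py <<'E'
from scipy.spatial.transform import Rotation as Rn
def tgt(st,x,y,z,yawdeg):
    w,a,b,c=st["orientation"]; R=Rn.from_quat([a,b,c,w])
    y_=np.deg2rad(yawdeg); cx,sx=np.cos(y_),np.sin(y_)
    G=Rn.from_matrix(np.array([[cx,sx,0],[sx,-cx,0],[0,0,-1]]))
    d=R.inv().apply(np.array([x,y,z])-st["tool_pos"])*1000
    return np.round(d,1),np.round((R.inv()*G).as_rotvec(),3)
def yaw(st):
    w,a,b,c=st["orientation"]; x=Rn.from_quat([a,b,c,w]).apply([1,0,0]); return np.rad2deg(np.arctan2(x[1],x[0]))
E
python3 - <<'E'
from h import *
from plant import read_state
s=read_state(); print(yaw(s),tgt(s,.4966,-.0097,.14,63))
E
```

```text
76.14549709473332 (array([-440.2,  484.5,   44.8]), array([0.   , 0.001, 0.229]))
```

Emit:
step_arm(
  deltas=[
    {"dx":-440,"dy":485,"dz":45,"rz":0.18,"grip":-0.15},
    {"dx":-440,"dy":485,"dz":45,"rz":0.229,"grip":-0.15},
    {"dx":-440,"dy":485,"dz":45,"rz":0.229,"grip":-0.15},
    {"dx":-440,"dy":485,"dz":45,"rz":0.229,"grip":-0.15},
    {"dx":-440,"dy":485,"dz":45,"rz":0.229,"grip":-0.15},
  ],
)

```text
$.deltas[0]: bad value
```

```bash
python3 - <<'E'
from h import *
from plant import read_state
s=read_state(); print(s["time"],s["tool_pos"],s["finger_gap"],yaw(s),tgt(s,.4966,-.0097,.14,63))
E
```

```text
0.1 [0.13163436 0.53375477 0.18435939] 0.09414439823026069 76.14549709473332 (array([-440.2,  484.5,   44.8]), array([0.   , 0.001, 0.229]))
```

Emit:
step_arm(
  deltas=[
    {"dx":-40,"dy":44,"dz":4,"rx":0,"ry":0,"rz":0.02,"grip":-0.15},
    {"dx":-80,"dy":88,"dz":8,"rx":0,"ry":0,"rz":0.04,"grip":-0.15},
    {"dx":-120,"dy":132,"dz":12,"rx":0,"ry":0,"rz":0.06,"grip":-0.15},
    {"dx":-160,"dy":176,"dz":16,"rx":0,"ry":0,"rz":0.08,"grip":-0.15},
    {"dx":-200,"dy":220,"dz":20,"rx":0,"ry":0,"rz":0.1,"grip":-0.15},
  ],
)

```text
time: 0.72
tool_pos: [0.2979, 0.2852, 0.1644]
orientation: [0.0, 0.817, 0.576, -0.0]
contact_force: [1.2, 1.1, 1.1]
finger_gap: 0.0472
```

```bash
python3 - <<'E'
from h import *
from plant import read_state
s=read_state(); print(s["time"],s["tool_pos"],s["finger_gap"],yaw(s),tgt(s,.4966,-.0097,.14,63))
E
```

```text
0.725 [0.29793267 0.28515378 0.16437357] 0.04721680007301972 70.3990456305502 (array([-211.1,  286.1,   24.6]), array([0.   , 0.001, 0.129]))
```

Emit:
step_arm(
  deltas=[
    {"dx":-36,"dy":48,"dz":5,"rx":0,"ry":0,"rz":0.03,"grip":-0.15},
    {"dx":-72,"dy":97,"dz":10,"rx":0,"ry":0,"rz":0.06,"grip":-0.15},
    {"dx":-108,"dy":146,"dz":15,"rx":0,"ry":0,"rz":0.09,"grip":-0.15},
    {"dx":-144,"dy":195,"dz":20,"rx":0,"ry":0,"rz":0.12,"grip":-0.15},
    {"dx":-180,"dy":244,"dz":24,"rx":0,"ry":0,"rz":0.129,"grip":-0.15},
  ],
)

```text
time: 1.35
tool_pos: [0.4681, 0.0318, 0.1403]
orientation: [0.0, 0.853, 0.522, -0.0]
contact_force: [0.5, 0.6, 0.6]
finger_gap: 0.0402
```

```bash
python3 - <<'E'
from h import *
from plant import read_state
s=read_state(); print(s["time"],s["tool_pos"],s["finger_gap"],yaw(s),tgt(s,.4966,-.0097,.12,63))
E
```

```text
1.35 [0.46812312 0.03175196 0.14034615] 0.04015686816347736 62.960013177685966 (array([-24. ,  44.2,  20.4]), array([ 0.   ,  0.001, -0.001]))
```

Emit:
step_arm(
  deltas=[
    {"dx":-24,"dy":44,"dz":20,"rx":0,"ry":0,"rz":0,"grip":-0.15},
    {"dx":-24,"dy":44,"dz":20,"rx":0,"ry":0,"rz":0,"grip":-0.15},
  ],
)

```text
time: 1.6
tool_pos: [0.4965, -0.012, 0.1185]
orientation: [-0.001, 0.854, 0.521, -0.002]
contact_force: [-0.6, 0.3, -0.3]
finger_gap: 0.0398
```

```bash
python3 - <<'E'
from h import *
from plant import read_state,camera
s=read_state(); print(s["time"],s["tool_pos"],s["finger_gap"],yaw(s),tgt(s,.4966,-.0097,.066,63))
for n,b in (("top",(200,145,95,100,6)),("scene",(200,155,100,85,7))):
    c=camera(n); pickle.dump(c,open(n+"1.pkl","wb")); crop(c,*b,f"pics/{n}1.png")
E
```

```text
1.6 [ 0.49646242 -0.0119859   0.11845198] 0.03981068531934734 62.751871567948946 (array([ 2.2, -0.8, 52.4]), array([-0.003,  0.002, -0.004]))
```

View pics/top1.png

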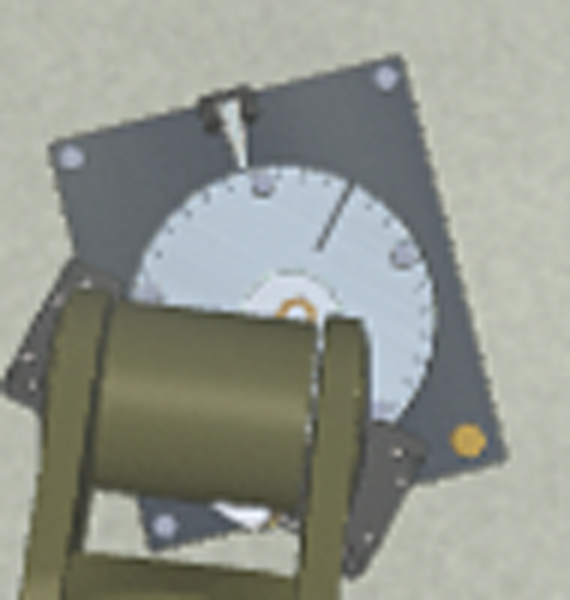

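View pics/scene1.png

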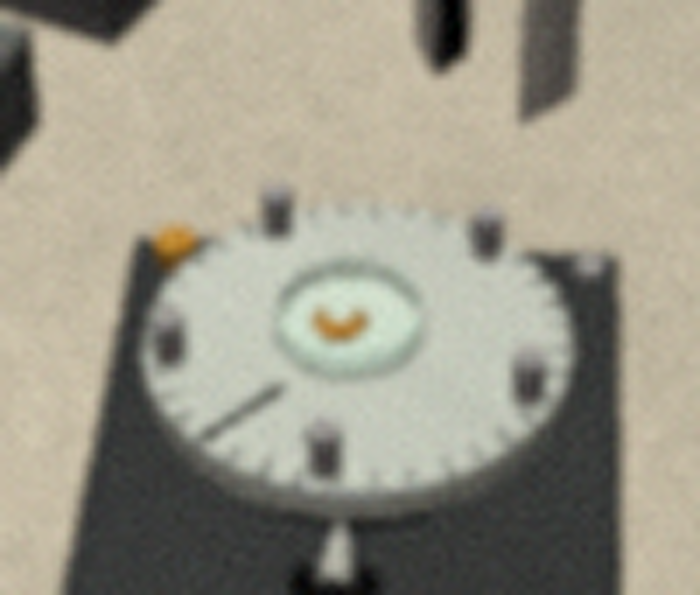

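Emit:
step_arm(
  deltas=[
    {"dx":2,"dy":-1,"dz":20,"rx":0,"ry":0,"rz":0,"grip":-0.15},
    {"dx":2,"dy":-1,"dz":38,"rx":0,"ry":0,"rz":0,"grip":-0.15},
    {"dx":2,"dy":-1,"dz":51,"rx":0,"ry":0,"rz":0,"grip":-0.15},
    {"dx":2,"dy":-1,"dz":51,"rx":0,"ry":0,"rz":0,"grip":-0.15},
  ],
)

```text
time: 2.2
tool_pos: [0.4955, -0.0067, 0.0688]
orientation: [-0.0, 0.853, 0.522, -0.001]
contact_force: [0.5, 0.5, -0.6]
finger_gap: 0.0401
```

```bash
python3 - <<'E'
from h import *
from plant import read_state,camera
s=read_state(); print(s["time"],s["tool_pos"],s["contact_force"],yaw(s))
for n,b in (("scene",(200,155,100,85,7)),):
    c=camera(n); crop(c,*b,f"pics/{n}2.png")
E
```

```text
2.2 [ 0.4954703  -0.00670047  0.06881282] [ 0.47657109  0.54692155 -0.56297128] 62.9650930719641
```

View pics/scene2.png

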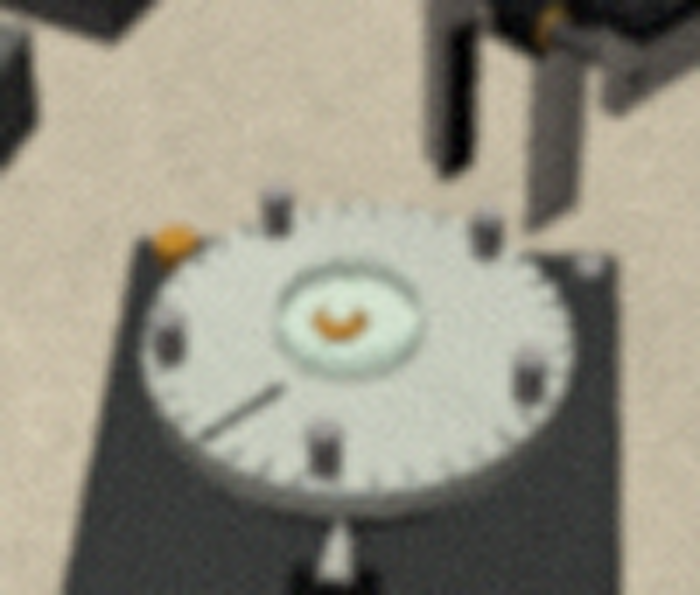

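```bash
python3 - <<'E'
from h import *
from plant import read_state
s=read_state();c=pickle.load(open("scene1.pkl","rb"))
f=lambda p:(proj(c,p)-[200,155])*7
p=s["tool_pos"];y=np.deg2rad(yaw(s));x=np.array([np.cos(y),np.sin(y),0])
for k in(-.026,-.02,0,.02,.026): print(k,f(p+k*x))
for z in(.06,.08): print("stud",f([.4966,-.0097,z]))
E
```

```text
-0.026 [447.33041788 200.96926833]
-0.02 [458.35877799 207.96050288]
0 [495.66976078 231.61314292]
0.02 [533.84920329 255.81632769]
0.026 [545.47693467 263.18752309]
stud [487.476055   249.99148967]
stud [488.93278269 209.83939073]
```

```bash
python3 - <<'E'
from h import *
s=pickle.load(open("scene0.pkl","rb"));t=pickle.load(open("top0.pkl","rb"))
p=np.array([.1316,.5337,.1843]);y=np.deg2rad(76.15);x=np.array([np.cos(y),np.sin(y),0])
for n,c in(("s",s),("t",t)):
    for k in(-.0535,0,.0535): print(n,k,proj(c,p+k*x))
crop(s,452,40,60,80,7,"pics/a.png"); crop(t,0,320,80,64,7,"pics/b.png")
E
```

```text
s -0.0535 [472.25387006 113.06059878]
s 0 [493.085628   117.93054244]
s 0.0535 [514.86370254 123.02171123]
t -0.0535 [ 52.98530989 352.31216311]
t 0 [ 33.93793872 347.39493288]
t 0.0535 [ 14.8812455  342.47529609]
```

View pics/a.png

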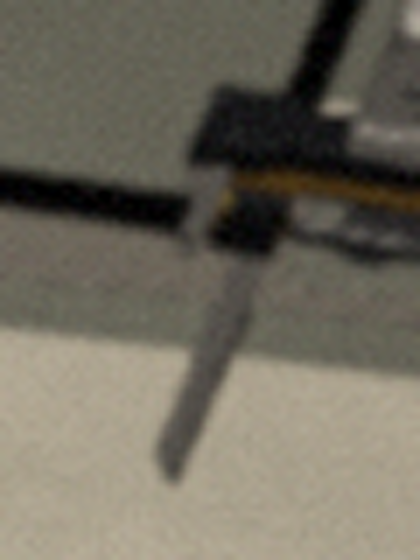

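View pics/b.png

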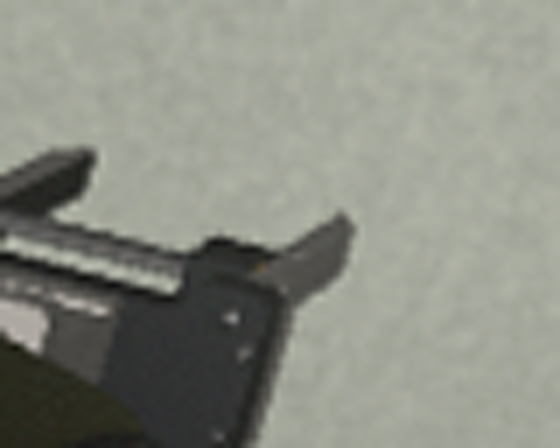

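```bash
python3 - <<'E'
from h import *
from plant import read_state
s=read_state();c=pickle.load(open("scene1.pkl","rb"))
f=lambda p:(proj(c,p)-[200,155])*7
w,a,b,cc=s["orientation"];R=Rn.from_quat([a,b,cc,w]).as_matrix()
for k,y,o in((-.02,.008,(443,178)),(-.02,-.008,(472,165)),(.0325,.008,(527,235)),(.0325,-.008,(578,205)),(-.0325,.008,(428,165))):
    P=s["tool_pos"]+R@[k,y,0]; print(k,y,"pred",f(P),"obs",o,"pred tip 13mm up",f(P+[0,0,.013]), f(P+[-.013,0,0]))
E
```

```text
-0.02 0.008 pred [443.843521   217.06916765] obs (443, 178) pred tip 13mm up [444.40934574 190.82480651] [453.94411688 197.00479689]
-0.02 -0.008 pred [472.75271349 198.84113065] obs (472, 165) pred tip 13mm up [473.56067915 172.66656822] [482.49543546 179.11801065]
0.0325 0.008 pred [543.63905893 281.02060607] obs (527, 235) pred tip 13mm up [545.10934784 254.52719214] [553.07029659 259.71612351]
0.0325 -0.008 pred [572.55645427 261.67320095] obs (578, 205) pred tip 13mm up [574.26841805 235.24408746] [581.62471524 240.74196987]
-0.0325 0.008 pred [420.95738663 202.40316911] obs (428, 165) pred tip 13mm up [421.32334279 176.22070093] [431.20328149 182.61800261]
```

Emit:
step_arm(
  deltas=[
    {"dx":-3,"dy":2,"dz":6,"rx":0,"ry":0,"rz":0,"grip":-0.15},
    {"dx":-3,"dy":2,"dz":6,"rx":0,"ry":0,"rz":0,"grip":-0.15},
  ],
)

```text
time: 2.5
tool_pos: [0.4963, -0.0107, 0.0634]
orientation: [-0.0, 0.853, 0.522, -0.001]
contact_force: [0.2, 0.8, -0.0]
finger_gap: 0.04
```

```bash
python3 - <<'E'
from h import *
from plant import read_state,camera
s=read_state(); print(s["time"],s["tool_pos"],s["contact_force"],s["finger_gap"],yaw(s))
for n,b in (("scene",(240,155,60,50,12)),):
    c=camera(n); crop(c,*b,f"pics/{n}3.png")
E
```

```text
2.5 [ 0.4963162  -0.01069665  0.06339222] [ 0.24803865  0.8227767  -0.00220388] 0.04000079378734728 62.93353524097923
```

View pics/scene3.png

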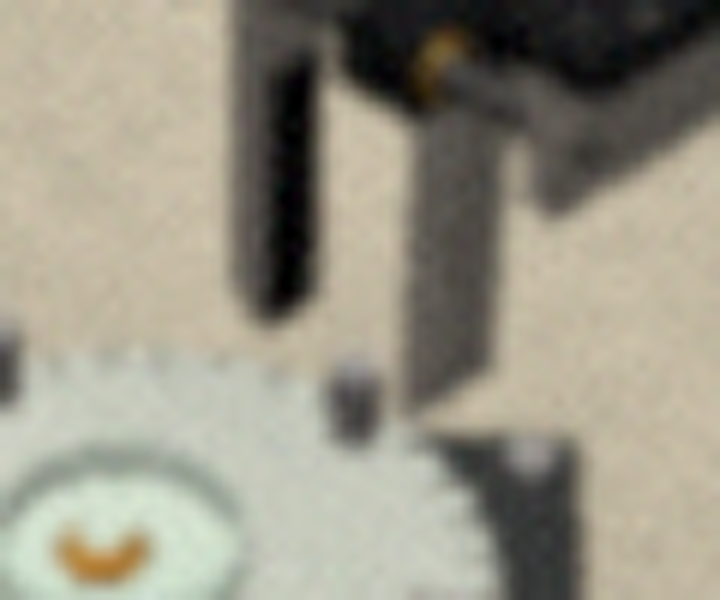

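Emit:
step_arm(
  deltas=[
    {"dx":0,"dy":0,"dz":4,"rx":0,"ry":0,"rz":0,"grip":-0.15},
    {"dx":0,"dy":0,"dz":8,"rx":0,"ry":0,"rz":0,"grip":-0.15},
    {"dx":0,"dy":0,"dz":8,"rx":0,"ry":0,"rz":0,"grip":-0.15},
  ],
)

```text
time: 2.92
tool_pos: [0.4961, -0.0106, 0.0551]
orientation: [-0.0, 0.853, 0.522, -0.001]
contact_force: [-0.6, 0.1, 0.2]
finger_gap: 0.04
```

```bash
python3 - <<'E'
from h import *
from plant import read_state,camera
s=read_state(); print(s["time"],s["tool_pos"],s["contact_force"],s["finger_gap"],yaw(s))
for n,b in (("scene",(240,155,60,50,12)),):
    c=camera(n); crop(c,*b,f"pics/{n}4.png")
E
```

```text
2.925 [ 0.49612304 -0.01059916  0.05512982] [-0.58814172  0.08641885  0.19442784] 0.04003885599640487 62.93436605121386
```

View pics/scene4.png

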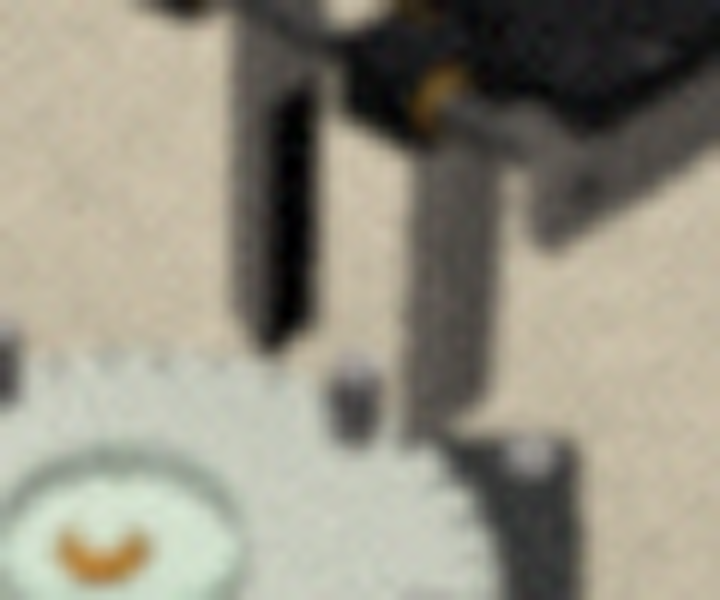

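Emit:
step_arm(
  deltas=[
    {"dx":0,"dy":0,"dz":6,"rx":0,"ry":0,"rz":0,"grip":-0.15},
    {"dx":0,"dy":0,"dz":6,"rx":0,"ry":0,"rz":0,"grip":-0.15},
    {"dx":0,"dy":0,"dz":6,"rx":0,"ry":0,"rz":0,"grip":-0.5},
    {"dx":0,"dy":0,"dz":6,"rx":0,"ry":0,"rz":0,"grip":-0.7},
    {"dx":0,"dy":0,"dz":6,"rx":0,"ry":0,"rz":0,"grip":-0.8},
  ],
  grip_force=4,
)

```text
time: 3.6
tool_pos: [0.4963, -0.0107, 0.0494]
orientation: [-0.0, 0.853, 0.522, -0.001]
contact_force: [-0.6, -0.2, 0.3]
finger_gap: 0.0134
```

Emit:
step_arm(
  deltas=[
    {"dx":0,"dy":0,"dz":0,"rx":0,"ry":0,"rz":0,"grip":-1},
    {"dx":0,"dy":0,"dz":0,"rx":0,"ry":0,"rz":0,"grip":-1},
    {"dx":0,"dy":0,"dz":0,"rx":0,"ry":0,"rz":0,"grip":-1},
  ],
  grip_force=4,
)

```text
time: 3.98
tool_pos: [0.4962, -0.0107, 0.0494]
orientation: [-0.0, 0.853, 0.522, -0.001]
contact_force: [-0.7, 0.6, 0.5]
finger_gap: 0.0114
```

```bash
python3 - <<'E'
from h import *
from plant import read_state,camera
s=read_state(); print(s["time"],s["tool_pos"],s["contact_force"],s["finger_gap"],yaw(s))
for n,b in (("scene",(240,155,60,50,12)),):
    c=camera(n); crop(c,*b,f"pics/{n}5.png")
E
```

```text
3.975 [ 0.49623158 -0.01065386  0.04943938] [-0.71848545  0.57990616  0.50456354] 0.01143924657877121 62.932168760977405
```

View pics/scene5.png

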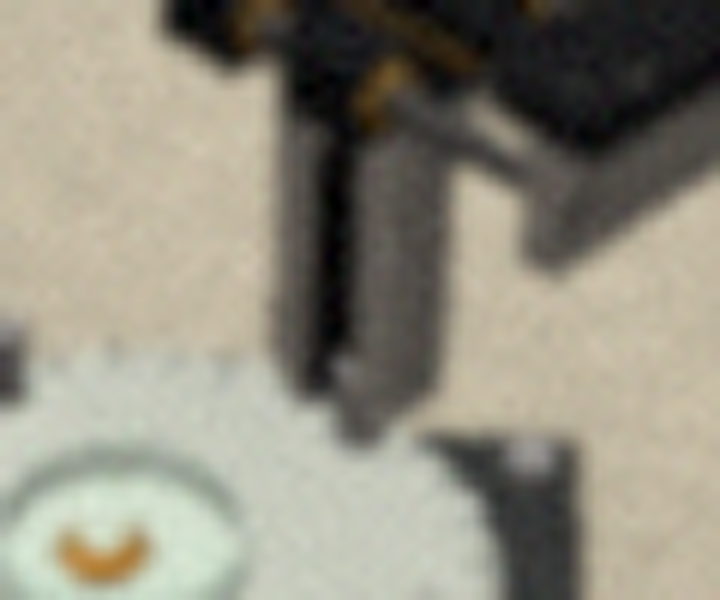

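Emit:
step_arm(
  deltas=[
    {"dx":-4.9,"dy":0.2,"dz":0,"rx":0,"ry":0,"rz":-0.07,"grip":-1},
    {"dx":-9.7,"dy":0.7,"dz":0,"rx":0,"ry":0,"rz":-0.14,"grip":-1},
    {"dx":-14.6,"dy":1.5,"dz":0,"rx":0,"ry":0,"rz":-0.21,"grip":-1},
    {"dx":-19.3,"dy":2.7,"dz":0,"rx":0,"ry":0,"rz":-0.28,"grip":-1},
    {"dx":-23.9,"dy":4.2,"dz":0,"rx":0,"ry":0,"rz":-0.35,"grip":-1},
  ],
)

```text
time: 4.65
tool_pos: [0.4889, -0.0338, 0.0494]
orientation: [-0.0, 0.748, 0.663, -0.001]
contact_force: [-0.6, 1.6, -0.3]
finger_gap: 0.0119
```

```bash
cat > chk.py <<'E'
from h import *
from plant import read_state,camera
import sys
k=sys.argv[1]
s=read_state(); p=s["tool_pos"]; print(s["time"],p,s["contact_force"],s["finger_gap"],yaw(s))
d=p[:2]-[.559,-.0415]; print("ang",np.rad2deg(np.arctan2(d[1],d[0]))%360,np.hypot(*d))
ctr={"top":[.55846,-.04104],"scene":[.56011,-.04223]}
for n,b in (("top",(200,145,95,100,6)),("scene",(200,155,100,85,7))):
    c=camera(n); pickle.dump(c,open(f"{n}_{k}.pkl","wb")); crop(c,*b,f"pics/{n}_{k}.png")
    print(n,line_angle(c,ctr[n],float(sys.argv[2])))
E
python3 chk.py a 354
```

```text
4.65 [ 0.48892748 -0.03383532  0.04941691] [-0.64018095  1.63946262 -0.33824526] 0.011919572982345056 83.12184321969474
ang 173.75768585326486 0.07049046165293725
top (np.float64(352.58205482305857), np.float32(355.6499))
scene (np.float64(352.53566058214744), np.float32(354.55975))
```

View pics/scene_a.png

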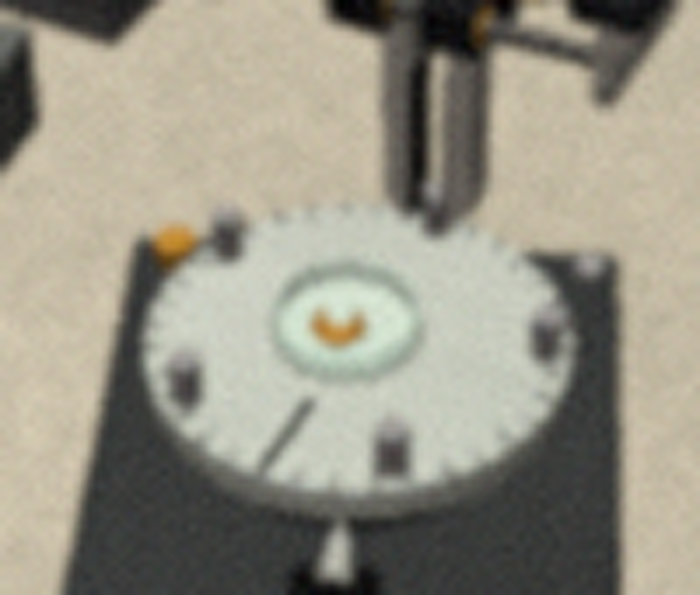

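Emit:
step_arm(
  deltas=[
    {"dx":-4.9,"dy":0.2,"dz":0,"rx":0,"ry":0,"rz":-0.07,"grip":-1},
    {"dx":-9.7,"dy":0.7,"dz":0,"rx":0,"ry":0,"rz":-0.14,"grip":-1},
    {"dx":-14.6,"dy":1.5,"dz":0,"rx":0,"ry":0,"rz":-0.21,"grip":-1},
    {"dx":-19.3,"dy":2.7,"dz":0,"rx":0,"ry":0,"rz":-0.28,"grip":-1},
    {"dx":-23.9,"dy":4.2,"dz":0,"rx":0,"ry":0,"rz":-0.35,"grip":-1},
  ],
)

```text
time: 5.38
tool_pos: [0.4902, -0.0582, 0.0494]
orientation: [-0.001, 0.622, 0.783, -0.001]
contact_force: [-0.8, 0.9, -0.5]
finger_gap: 0.0114
```

Emit:
step_arm(
  deltas=[
    {"dx":0,"dy":0,"dz":0,"rx":0,"ry":0,"rz":0,"grip":-1},
  ],
)

```text
time: 5.5
tool_pos: [0.4902, -0.0583, 0.0494]
orientation: [-0.001, 0.623, 0.783, -0.001]
contact_force: [-1.4, -1.2, 0.4]
finger_gap: 0.0115
```

```bash
python3 chk.py b 14
```

```text
5.5 [ 0.49023056 -0.05831151  0.04941256] [-1.35764434 -1.15171052  0.41795534] 0.011539298905854882 102.9853249720399
ang 193.73721288039613 0.07079450997450366
top (np.float64(13.157810983702193), np.float32(13.412928))
scene (np.float64(13.392393275766837), np.float32(14.050983))
```

View pics/scene_b.png

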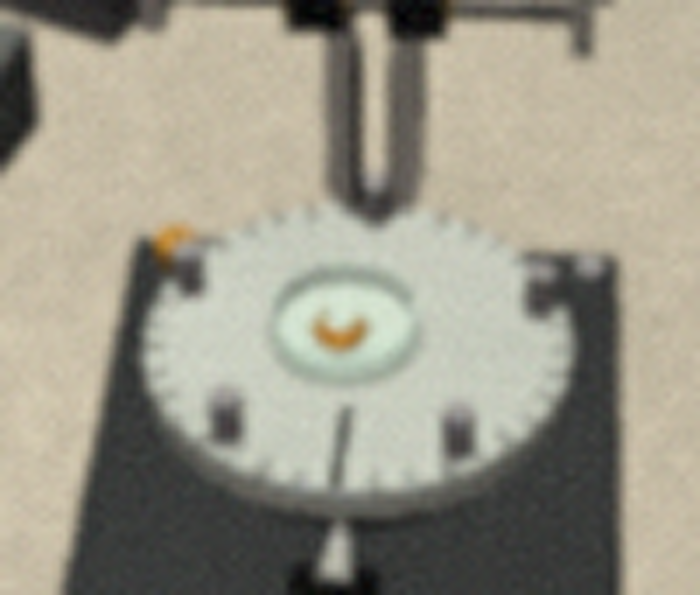

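View pics/top_b.png

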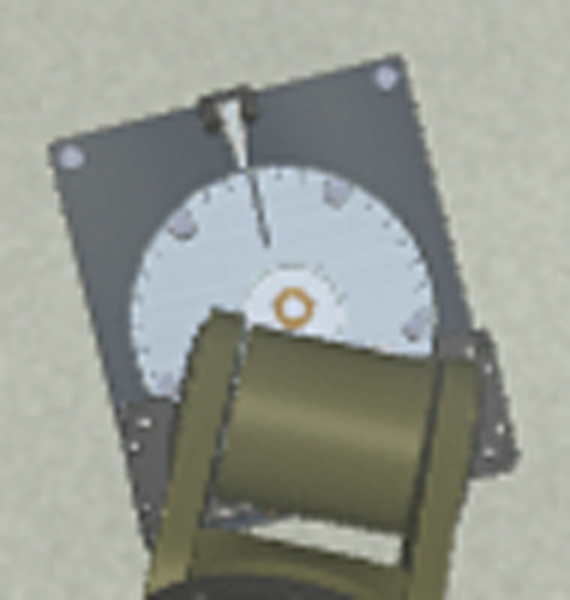

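```bash
cat > edges.py <<'E'
from h import *
def edge(c,P0,P1,half=.010,z=.02,n=60):
    g=cv2.GaussianBlur(cv2.cvtColor(c["color"],cv2.COLOR_RGB2GRAY),(3,3),0).astype(np.float32)
    P0,P1=np.array(P0),np.array(P1);u=(P1-P0)/np.linalg.norm(P1-P0);nn=np.array([-u[1],u[0]])
    s=np.linspace(.04,.96,n);o=np.arange(-half,half,.0005)
    B=P0+s[:,None]*(P1-P0); X=B[:,None]+o[None,:,None]*nn
    v=sample(c,g,X[...,0],X[...,1],z); d=abs(np.gradient(v,axis=1)); d=np.clip(d-.3*d.max(1,keepdims=True),0,None)
    off=(d*o).sum(1)/d.sum(1); p=B+off[:,None]*nn
    l=cv2.fitLine(p.astype(np.float32),cv2.DIST_HUBER,0,.001,.001).ravel(); a=np.rad2deg(np.arctan2(l[1],l[0]))
    e=(p-l[2:])@[-l[1],l[0]]
    return a,l[2:],np.std(e)
if __name__=="__main__":
    y=np.deg2rad(15);ex=np.array([np.cos(y),np.sin(y)]);ey=np.array([-ex[1],ex[0]])
    for n,C in (("top",[.5585,-.041]),("scene",[.5601,-.0422])):
        c=pickle.load(open(n+"0.pkl","rb")); C=np.array(C)
        for nm,a,b in (("R",(-.103,-.1),(.127,-.1)),("L",(-.103,.1),(.127,.1)),("far",(.127,-.1),(.127,.1)),("near",(-.103,-.1),(-.103,.1))):
            A,p0,e=edge(c,C+a[0]*ex+a[1]*ey,C+b[0]*ex+b[1]*ey)
            if nm in("far","near"): A-=90
            print(n,nm,round((A+90)%180-90,2),"mm from C (stage x,y)",np.round([(p0-C)@ex*1e3,(p0-C)@ey*1e3],1),"std mm",e*1e3)
E
python3 edges.py
```

```text
top R 15.15 mm from C (stage x,y) [ 12.  -99.6] std mm 0.45473167469157966
top L 15.22 mm from C (stage x,y) [ 18.8 100.2] std mm 0.6001739751548884
top far 15.15 mm from C (stage x,y) [126.8  -8.1] std mm 1.2555357941946816
top near 15.1 mm from C (stage x,y) [-102.8   -2.5] std mm 0.6523820172023823
scene R 15.26 mm from C (stage x,y) [ 18.8 -98.6] std mm 0.2187509461300019
scene L 14.99 mm from C (stage x,y) [12.  99.7] std mm 0.3225369276219863
scene far 15.09 mm from C (stage x,y) [136.1  -2.2] std mm 1.9361280958338873
scene near 14.91 mm from C (stage x,y) [-100.8   10.6] std mm 4.294633727683699
```

```bash
cat > fine.py <<'E'
from h import *
import sys
y=np.deg2rad(15.15);ex=np.array([np.cos(y),np.sin(y)]);ey=np.array([-ex[1],ex[0]])
def fine(k,rot=0):
    for n,C in (("top",[.5585,-.041]),("scene",[.5601,-.0422])):
        C=np.array(C); c=pickle.load(open(f"{n}_{k}.pkl","rb")); g=cv2.cvtColor(c["color"],cv2.COLOR_RGB2GRAY).astype(np.float32)
        r=np.arange(.042,.074,.001); o=np.arange(-.0065,.0066,.00025)
        X=C+r[:,None,None]*ex+o[None,:,None]*ey; v=sample(c,g,X[...,0],X[...,1],.06)
        q=np.median(v,1,keepdims=True)-v; q=np.clip(q-.3*q.max(1,keepdims=True),0,None); yy=(q*o).sum(1)/q.sum(1)
        f=np.polyfit(r,yy,1); print(n,"bearing err deg (via centre)",np.round(np.rad2deg(np.mean(yy)/np.mean(r)),2),"slope deg",np.round(np.rad2deg(f[0]),2),"offset at axis mm",np.round(f[1]*1e3,2))
fine(sys.argv[1])
E
python3 fine.py b
```

```text
top bearing err deg (via centre) -2.0 slope deg -1.99 offset at axis mm -0.01
scene bearing err deg (via centre) -1.84 slope deg -2.19 offset at axis mm 0.35
```

Emit:
step_arm(
  deltas=[
    {"dx":-1.2,"dy":0,"dz":0,"rx":0,"ry":0,"rz":-0.017,"grip":-1},
    {"dx":-2.4,"dy":0,"dz":0,"rx":0,"ry":0,"rz":-0.035,"grip":-1},
    {"dx":-2.4,"dy":0,"dz":0,"rx":0,"ry":0,"rz":-0.035,"grip":-1},
  ],
)

```text
time: 5.98
tool_pos: [0.4908, -0.0605, 0.0494]
orientation: [-0.001, 0.609, 0.793, -0.001]
contact_force: [-0.7, -0.9, 0.5]
finger_gap: 0.0109
```

```bash
python3 chk.py c 15; python3 fine.py c
```

```text
5.975 [ 0.49078951 -0.06047044  0.04940959] [-0.69921452 -0.89072502  0.45277758] 0.010935197160036374 104.97373519816274
ang 195.54210841722931 0.07079935031742884
top (np.float64(15.173595418749063), np.float32(15.364486))
scene (np.float64(15.612941197992377), np.float32(15.548535))
top bearing err deg (via centre) -0.04 slope deg -0.09 offset at axis mm 0.05
scene bearing err deg (via centre) 0.23 slope deg -0.35 offset at axis mm 0.59
```

View pics/scene_c.png

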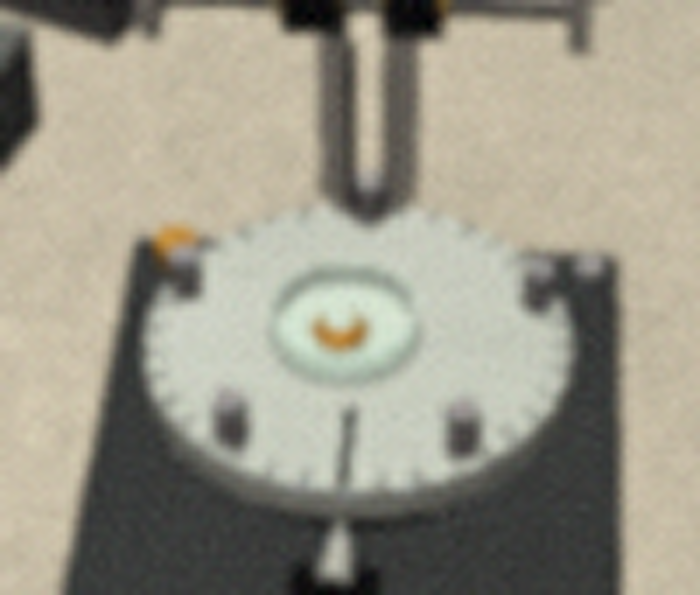

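View pics/top_c.png

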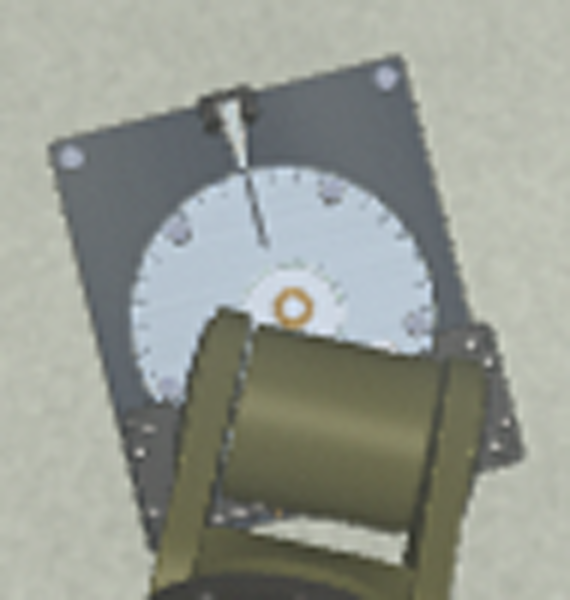

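Emit:
step_arm(
  deltas=[
    {"dx":0,"dy":0,"dz":0,"rx":0,"ry":0,"rz":0,"grip":-0.65},
    {"dx":0,"dy":0,"dz":0,"rx":0,"ry":0,"rz":0,"grip":-0.4},
    {"dx":0,"dy":0,"dz":0,"rx":0,"ry":0,"rz":0,"grip":-0.4},
    {"dx":0,"dy":0,"dz":-20,"rx":0,"ry":0,"rz":0,"grip":-0.4},
    {"dx":0,"dy":0,"dz":-50,"rx":0,"ry":0,"rz":0,"grip":-0.4},
  ],
)

```text
time: 6.7
tool_pos: [0.4904, -0.0604, 0.0994]
orientation: [-0.001, 0.609, 0.793, -0.001]
contact_force: [-0.9, 0.2, 0.3]
finger_gap: 0.0277
```

```bash
python3 chk.py d 15; python3 fine.py d
python3 - <<'E'
from h import *
t=pickle.load(open("top_d.pkl","rb"));s=pickle.load(open("scene_d.pkl","rb"))
crop(t,300,198,55,60,10,"pics/tr.png");crop(s,145,140,70,60,10,"pics/sr.png")
E
```

```text
6.7 [ 0.49039495 -0.06036946  0.09944929] [-0.89895666  0.21454691  0.3053138 ] 0.027715640379497943 104.94916248776944
ang 195.378638369698 0.07115271536004664
top (np.float64(15.160238042903318), np.float32(14.239146))
scene (np.float64(15.589657142214811), np.float32(15.247362))
top bearing err deg (via centre) -0.05 slope deg -0.04 offset at axis mm -0.01
scene bearing err deg (via centre) 0.2 slope deg -0.56 offset at axis mm 0.76
```

View pics/tr.png

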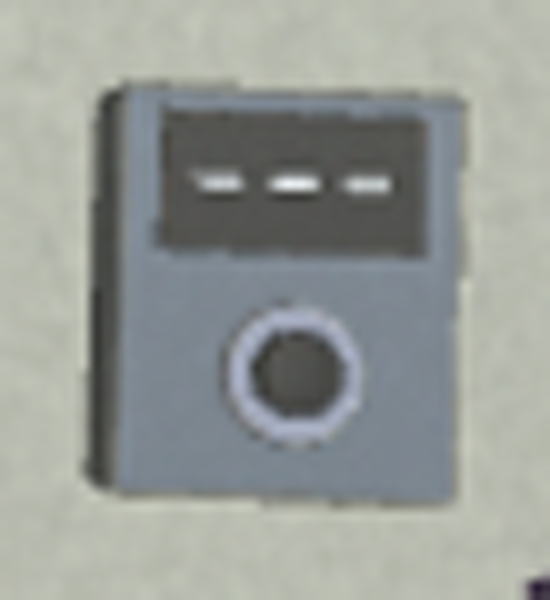

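View pics/sr.png

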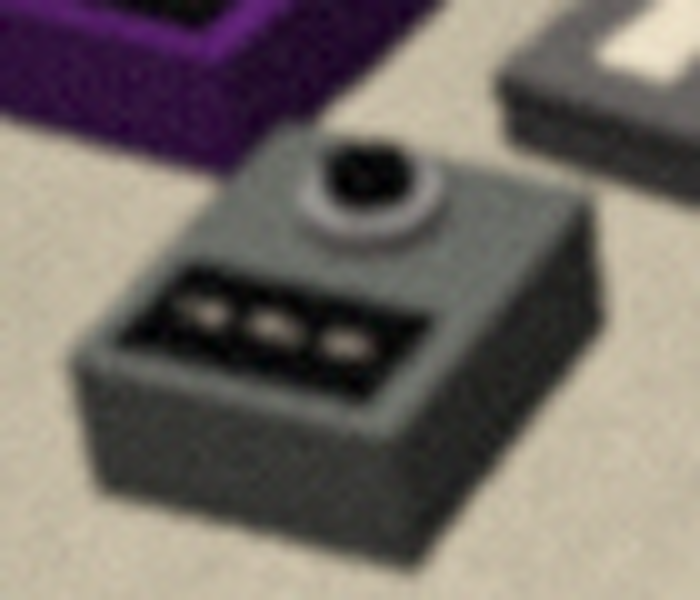

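```bash
python3 - <<'E'
from h import *
from plant import read_state
t=pickle.load(open("top_d.pkl","rb"));s=pickle.load(open("scene_d.pkl","rb"))
o1,d1=ray(t,(329.9-.5+.0,235.3));o2,d2=ray(s,(181.7,157.2))
A=np.c_[d1,-d2];k=np.linalg.lstsq(A,o2-o1,rcond=None)[0]; p1=o1+k[0]*d1;p2=o2+k[1]*d2;print(p1,p2)
for z in(.06,.065,.07,.075): print(z,onz(t,(329.9,235.3),z),onz(s,(181.7,157.2),z))
st=read_state(); print(tgt(st,.47,-.252,.13,yaw(st)))
E
```

```text
[ 0.4433184  -0.29996494  0.06990161] [ 0.44376298 -0.30090919  0.07009521]
0.06 [ 0.44315272 -0.30365759  0.06      ] [ 0.43117327 -0.30890662  0.06      ]
0.065 [ 0.44324576 -0.30258231  0.065     ] [ 0.43740875 -0.30494562  0.065     ]
0.07 [ 0.4433388  -0.30150704  0.07      ] [ 0.44364424 -0.30098462  0.07      ]
0.075 [ 0.44343183 -0.30043176  0.075     ] [ 0.44987972 -0.29702361  0.075     ]
(array([-179.1,  -70.8,  -27.7]), array([0.002, 0.002, 0.   ]))
```

```bash
python3 - <<'E'
from h import *
from plant import read_state
st=read_state(); print(tgt(st,.4445,-.3004,.11,60))
E
```

```text
(array([-219.2, -108. ,   -7.7]), array([0.003, 0.001, 0.785]))
```

Emit:
step_arm(
  deltas=[
    {"dx":-30,"dy":-15,"dz":-14,"rx":0,"ry":0,"rz":0.11,"grip":-1},
    {"dx":-75,"dy":-37,"dz":-20,"rx":0,"ry":0,"rz":0.26,"grip":-1},
    {"dx":-125,"dy":-62,"dz":-20,"rx":0,"ry":0,"rz":0.42,"grip":-1},
    {"dx":-175,"dy":-86,"dz":-20,"rx":0,"ry":0,"rz":0.58,"grip":-1},
    {"dx":-219,"dy":-108,"dz":-10,"rx":0,"ry":0,"rz":0.73,"grip":-1},
  ],
)

```text
time: 7.42
tool_pos: [0.4439, -0.3022, 0.1121]
orientation: [0.002, 0.854, 0.521, 0.001]
contact_force: [1.4, 0.6, -0.5]
finger_gap: 0.0004
```

Emit:
step_arm(
  deltas=[
    {"dx":0,"dy":0,"dz":0,"rx":0,"ry":0,"rz":0.05,"grip":-1},
    {"dx":0,"dy":0,"dz":0,"rx":0,"ry":0,"rz":0.05,"grip":-1},
  ],
)

```text
time: 7.68
tool_pos: [0.4435, -0.3023, 0.1111]
orientation: [0.001, 0.866, 0.499, 0.001]
contact_force: [0.1, -0.4, 0.0]
finger_gap: 0.0001
```

```bash
python3 - <<'E'
from h import *
from plant import read_state,camera
s=read_state(); print(s["time"],s["tool_pos"],s["joints"],s["finger_gap"],yaw(s),tgt(s,.4445,-.3004,.06,60))
c=camera("scene"); crop(c,145,120,70,80,7,"pics/p1.png")
print((proj(c,[.4445,-.3004,.07])-[145,120])*7)
c=camera("top"); crop(c,200,145,160,110,5,"pics/p1t.png")
E
```

```text
7.675 [ 0.44346892 -0.30229779  0.1111426 ] [-6.66759062e-01  3.41425247e-01  1.64610761e+00  3.95779799e-04
  1.15143386e+00 -1.71263080e+00] 0.00011089001903172291 59.914829133292045 (array([ 2.2, -0.2, 51.1]), array([ 0.003,  0.   , -0.001]))
[257.19193486 261.73922651]
```

View pics/p1.png

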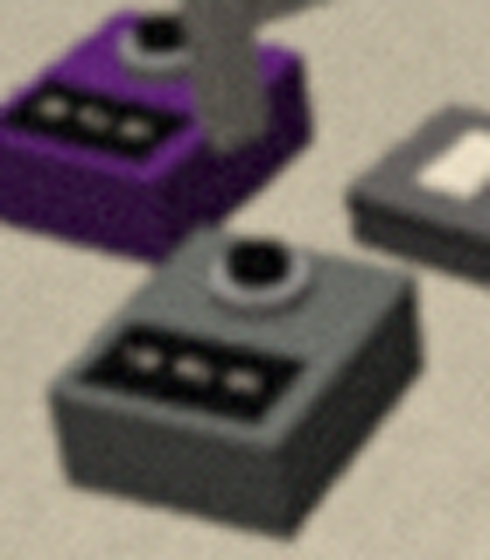

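View pics/p1t.png

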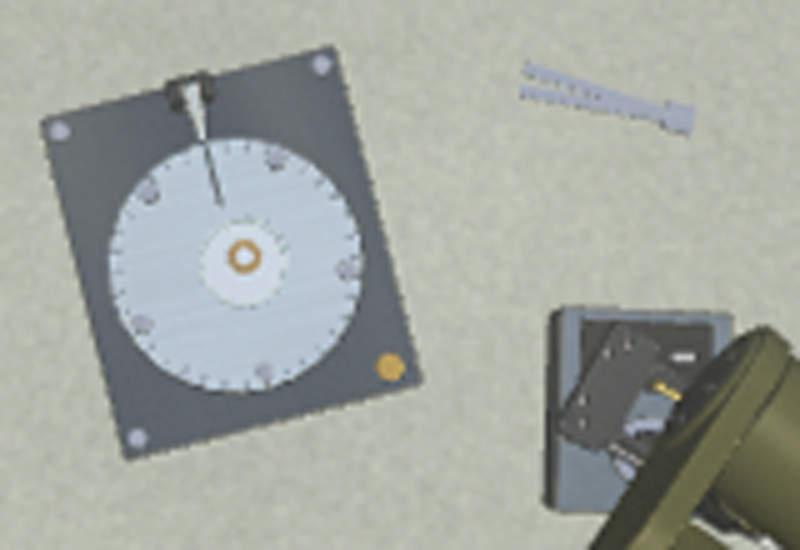

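Emit:
step_arm(
  deltas=[
    {"dx":2,"dy":0,"dz":20,"rx":0,"ry":0,"rz":0,"grip":-1},
    {"dx":2,"dy":0,"dz":40,"rx":0,"ry":0,"rz":0,"grip":-1},
    {"dx":2,"dy":0,"dz":48,"rx":0,"ry":0,"rz":0,"grip":-1},
    {"dx":2,"dy":0,"dz":48,"rx":0,"ry":0,"rz":0,"grip":-1},
  ],
)

```text
time: 8.28
tool_pos: [0.4452, -0.2997, 0.0637]
orientation: [0.001, 0.866, 0.501, 0.001]
contact_force: [0.1, 0.5, 0.1]
finger_gap: 0.0003
```

```bash
python3 - <<'E'
from h import *
from plant import read_state,camera
s=read_state(); print(s["time"],s["tool_pos"],s["contact_force"],tgt(s,.4445,-.3004,.06,60))
c=camera("scene"); crop(c,145,120,70,80,7,"pics/p2.png")
print((proj(c,s["tool_pos"]+[0,0,.018])-[145,120])*7)
E
```

```text
8.275 [ 0.44519031 -0.29970006  0.06366434] [0.11465193 0.469167   0.10026637] (array([-1. , -0.3,  3.7]), array([0.003, 0.   , 0.002]))
[254.3834805  240.30020344]
```

View pics/p2.png

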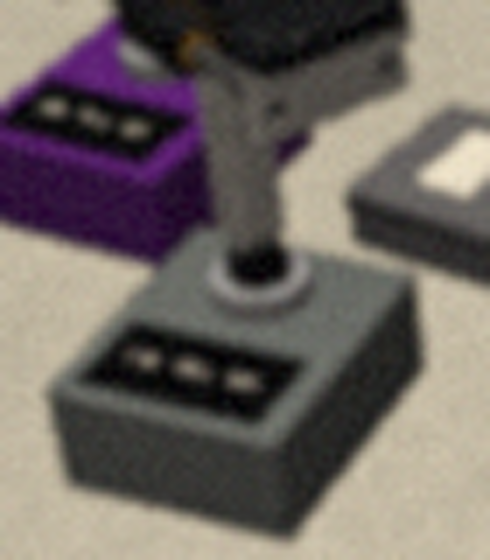

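Emit:
step_arm(
  deltas=[
    {"dx":-1,"dy":0,"dz":4,"rx":0,"ry":0,"rz":0,"grip":-1},
    {"dx":-1,"dy":0,"dz":8,"rx":0,"ry":0,"rz":0,"grip":-1},
    {"dx":-1,"dy":0,"dz":10,"rx":0,"ry":0,"rz":0,"grip":-1},
  ],
)

```text
time: 8.7
tool_pos: [0.4451, -0.301, 0.0543]
orientation: [0.002, 0.866, 0.501, 0.001]
contact_force: [0.3, -0.7, 3.0]
finger_gap: 0.0006
```

Emit:
step_arm(
  deltas=[
    {"dx":0,"dy":0,"dz":2,"rx":0,"ry":0,"rz":0,"grip":-1},
    {"dx":0,"dy":0,"dz":2,"rx":0,"ry":0,"rz":0,"grip":-1},
  ],
)

```text
time: 8.95
tool_pos: [0.4451, -0.3011, 0.0523]
orientation: [0.002, 0.866, 0.501, 0.001]
contact_force: [-0.7, -0.5, 3.6]
finger_gap: 0.0002
```

Emit:
step_arm(
  deltas=[
    {"dx":0,"dy":0,"dz":2,"rx":0,"ry":0,"rz":0,"grip":-1},
    {"dx":0,"dy":0,"dz":2,"rx":0,"ry":0,"rz":0,"grip":-1},
  ],
)

```text
time: 9.2
tool_pos: [0.4451, -0.3011, 0.0506]
orientation: [0.002, 0.866, 0.501, 0.001]
contact_force: [-2.5, 1.2, 7.0]
finger_gap: 0.0003
```

Emit:
step_arm(
  deltas=[
    {"dx":0,"dy":0,"dz":1,"rx":0,"ry":0,"rz":0,"grip":-1},
    {"dx":0,"dy":0,"dz":1,"rx":0,"ry":0,"rz":0,"grip":-1},
  ],
)

```text
time: 9.45
tool_pos: [0.4452, -0.3011, 0.0505]
orientation: [0.002, 0.866, 0.501, 0.001]
contact_force: [-4.5, 3.2, 14.3]
finger_gap: 0.0006
```

```bash
python3 - <<'E'
from h import *
from plant import read_state
s=read_state(); print(s["time"],s["tool_pos"],s["contact_force"],s["moment"])
E
```

```text
9.45 [ 0.44521977 -0.30113224  0.05047329] [-4.54240322  3.19613002 14.26120813] [0.66648064 0.94992807 0.00261255]
```

```bash
python3 - <<'E'
from h import *
from plant import read_state,camera
c=camera("scene"); crop(c,165,140,30,30,16,"pics/p3.png")
c=pickle.load(open("scene_d.pkl","rb")); crop(c,165,140,30,30,16,"pics/p3o.png")
a=[read_state()["contact_force"][2]];print(a)
E
```

```text
[np.float64(13.874317779053248)]
```

View pics/p3.png

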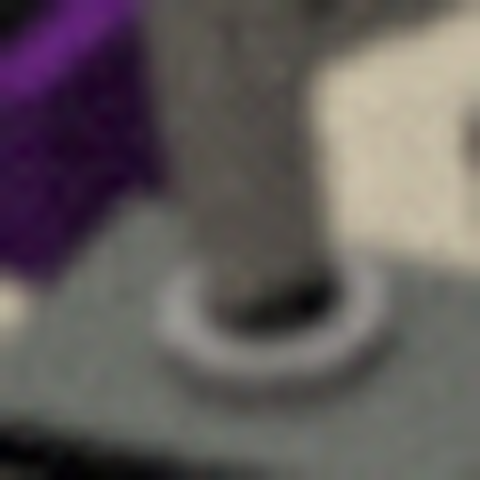

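View pics/p3o.png

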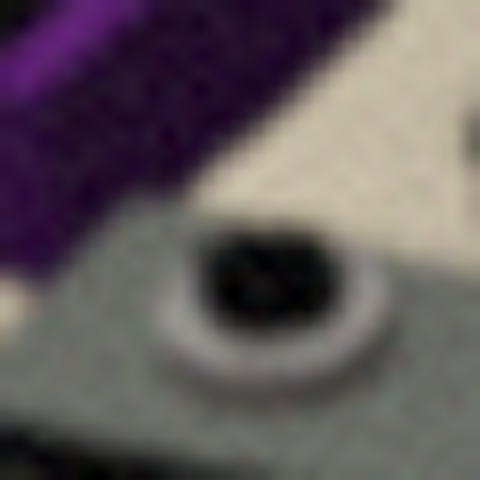

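Emit:
step_arm(
  deltas=[
    {"dx":0,"dy":0,"dz":1,"rx":0,"ry":0,"rz":0,"grip":-1},
  ],
)

```text
time: 9.62
tool_pos: [0.4453, -0.3012, 0.0504]
orientation: [0.002, 0.866, 0.501, 0.001]
contact_force: [-6.4, 4.5, 17.7]
finger_gap: 0.0006
```

Emit:
step_arm(
  deltas=[
    {"dx":0,"dy":0,"dz":-1,"rx":0,"ry":0,"rz":0,"grip":-1},
    {"dx":0,"dy":0,"dz":-1,"rx":0,"ry":0,"rz":0,"grip":-1},
  ],
)

```text
time: 9.88
tool_pos: [0.4451, -0.3011, 0.0515]
orientation: [0.002, 0.866, 0.501, 0.001]
contact_force: [-2.0, 1.2, 4.8]
finger_gap: 0.0002
```

Emit:
step_arm(
  deltas=[
    {"dx":0,"dy":0,"dz":-1,"rx":0,"ry":0,"rz":0,"grip":-1},
    {"dx":0,"dy":0,"dz":-1,"rx":0,"ry":0,"rz":0,"grip":-1},
  ],
)

```text
time: 10.12
tool_pos: [0.4451, -0.3011, 0.0524]
orientation: [0.002, 0.866, 0.501, 0.001]
contact_force: [-1.3, 1.4, 4.2]
finger_gap: 0.0004
```

Emit:
step_arm(
  deltas=[
    {"dx":0,"dy":0,"dz":-1,"rx":0,"ry":0,"rz":0,"grip":-1},
    {"dx":0,"dy":0,"dz":-1,"rx":0,"ry":0,"rz":0,"grip":-1},
  ],
)

```text
time: 10.38
tool_pos: [0.4451, -0.3011, 0.0535]
orientation: [0.002, 0.866, 0.501, 0.001]
contact_force: [-1.6, 0.6, 3.2]
finger_gap: 0.0004
```

Emit:
step_arm(
  deltas=[
    {"dx":0,"dy":0,"dz":-1,"rx":0,"ry":0,"rz":0,"grip":-1},
    {"dx":0,"dy":0,"dz":-1,"rx":0,"ry":0,"rz":0,"grip":-1},
  ],
)

```text
time: 10.62
tool_pos: [0.4451, -0.3011, 0.0545]
orientation: [0.002, 0.866, 0.501, 0.001]
contact_force: [-1.3, 1.8, 3.2]
finger_gap: 0.0008
```

Emit:
step_arm(
  deltas=[
    {"dx":0,"dy":0,"dz":-1,"rx":0,"ry":0,"rz":0,"grip":-1},
    {"dx":0,"dy":0,"dz":-1,"rx":0,"ry":0,"rz":0,"grip":-1},
  ],
)

```text
time: 10.88
tool_pos: [0.4451, -0.3011, 0.0555]
orientation: [0.002, 0.866, 0.501, 0.001]
contact_force: [-0.8, 0.8, 0.8]
finger_gap: 0.0002
```

Emit:
step_arm(
  deltas=[
    {"dx":0,"dy":0,"dz":-1,"rx":0,"ry":0,"rz":0,"grip":-1},
    {"dx":0,"dy":0,"dz":-1,"rx":0,"ry":0,"rz":0,"grip":-1},
  ],
)

```text
time: 11.12
tool_pos: [0.4451, -0.301, 0.0565]
orientation: [0.002, 0.866, 0.501, 0.001]
contact_force: [0.0, 0.3, 1.5]
finger_gap: 0.0006
```

Emit:
step_arm(
  deltas=[
    {"dx":0,"dy":0,"dz":-1,"rx":0,"ry":0,"rz":0,"grip":-1},
    {"dx":0,"dy":0,"dz":-1,"rx":0,"ry":0,"rz":0,"grip":-1},
  ],
)

```text
time: 11.38
tool_pos: [0.4451, -0.301, 0.0575]
orientation: [0.002, 0.866, 0.501, 0.001]
contact_force: [0.2, 0.2, 0.6]
finger_gap: 0.0006
```

Emit:
step_arm(
  deltas=[
    {"dx":0,"dy":0,"dz":-30,"rx":0,"ry":0,"rz":0,"grip":-1},
    {"dx":0,"dy":0,"dz":-80,"rx":0,"ry":0,"rz":0,"grip":-1},
    {"dx":0,"dy":0,"dz":-120,"rx":0,"ry":0,"rz":0,"grip":-1},
    {"dx":-30,"dy":-30,"dz":-140,"rx":0,"ry":0,"rz":0,"grip":-1},
    {"dx":-30,"dy":-30,"dz":-140,"rx":0,"ry":0,"rz":0,"grip":-1},
  ],
)

```text
time: 12.0
tool_pos: [0.4027, -0.3125, 0.199]
orientation: [0.004, 0.866, 0.5, 0.001]
contact_force: [-0.1, 0.1, -0.5]
finger_gap: 0.0009
```

```bash
python3 chk.py e 15; python3 fine.py e; python3 - <<'E'
from h import *
for n in("top","scene"):
    c=pickle.load(open(n+"_e.pkl","rb")); cv2.imwrite(f"pics/{n}_full.png",cv2.resize(cv2.cvtColor(c["color"],cv2.COLOR_RGB2BGR),(800,600),interpolation=cv2.INTER_CUBIC))
c=pickle.load(open("scene_e.pkl","rb")); crop(c,165,140,30,30,16,"pics/p4.png")
E
```

```text
12.0 [ 0.4026744  -0.31252488  0.19897543] [-0.05240862  0.14931924 -0.45122923] 0.0008737285755359334 60.00902189835643
ang 240.0238973983587 0.31287726272365446
top (np.float64(15.165309523854724), np.float32(15.305857))
scene (np.float64(15.644789774872217), np.float32(15.167853))
top bearing err deg (via centre) -0.06 slope deg -0.09 offset at axis mm 0.03
scene bearing err deg (via centre) 0.22 slope deg -0.6 offset at axis mm 0.82
```

View pics/top_full.png

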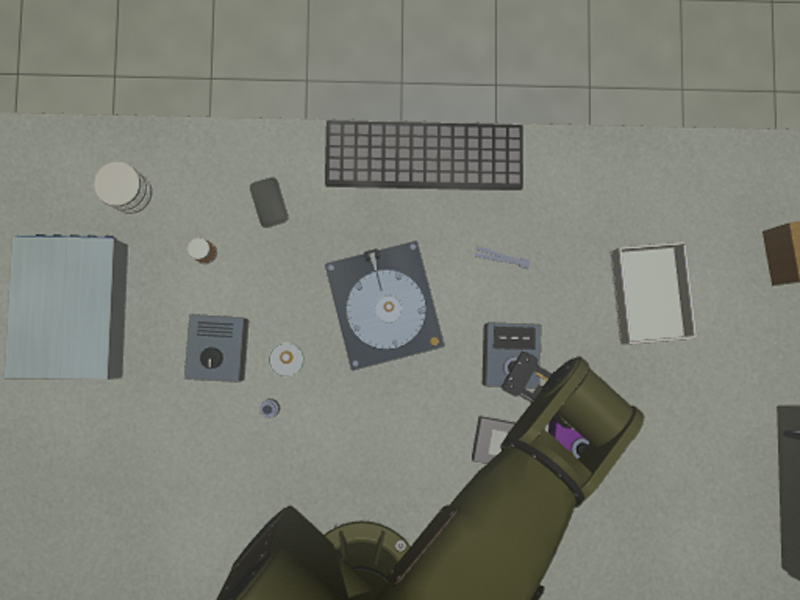

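View pics/scene_full.png

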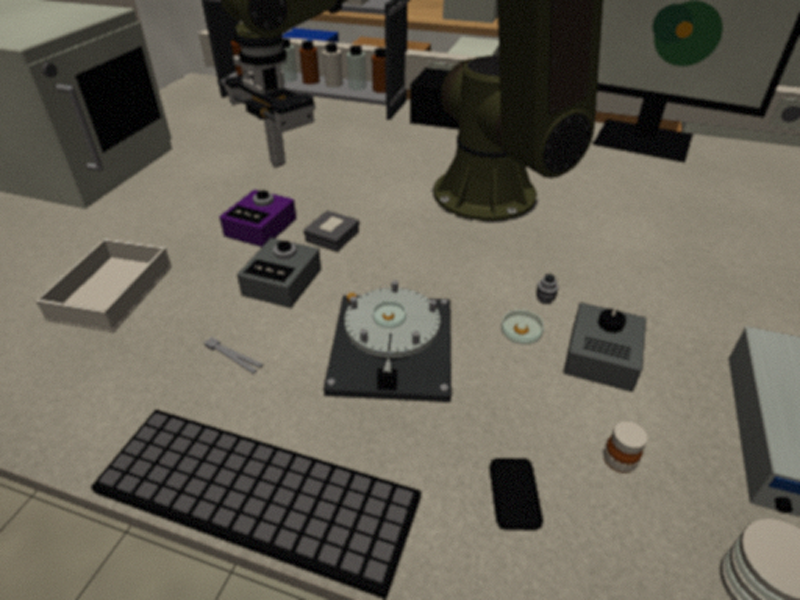

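View pics/p4.png

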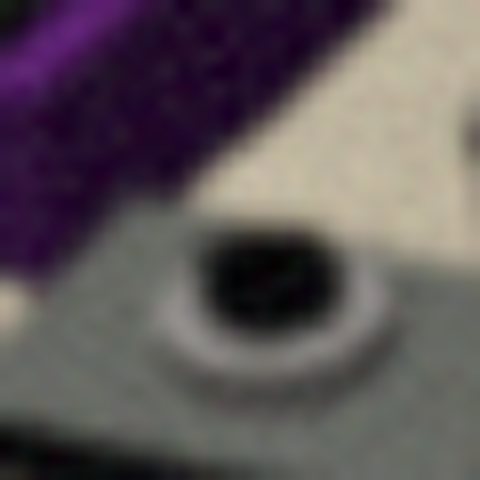

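The full views show the line on the pointer at (380,265) in the top picture, the dish still in the middle of the disc, the other objects where they were, and the button back up. The gripper is well clear of everything.

```bash
python3 -c "
from plant import close_job
print(close_job())"
```

```text
the job is handed in; nothing more can be done
None
```

The job is handed in. The engraved line is on the pointer, and after that I pressed the grey readout's button fully down once and it sprang back up. It took about 12 s of the 51 s allowed.

- **Turning:** I gripped the stud opposite the line and moved it about 42° anticlockwise around the disc's axis, then let go.
- **Alignment:** After the press, the bearing of the line from the disc's centre was off by −0.06° in the top view and +0.22° in the scene view. The scene view's slope fit gave −0.6°. It disagrees slightly, and I trust the top view more.
- **Button:** It met a hard stop, with up to about 18 N on the tool. On the way back up, the force fell from about 5 N to nothing over roughly 6 mm, which matches full travel. In the last picture it is up.
- **Everything else:** The dish stayed in the middle of the disc and nothing else on the bench appears to have moved in the pictures.
- **Disagreement found:** In both cameras the fingertips appeared about 13–19 mm higher than the reported tool height. No contact was felt below the height of the disc's top face, so I worked from the pictures and the forces instead.

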